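# Lock the upper stage onto the analyser's rinse-water filter

## Robot

A 7-joint arm with a two-finger parallel gripper is mounted at the origin on the work surface. World frame = base frame: x ahead of the robot, y to its left, z up, the work surface at z = 0. Lengths are in m, angles in rad, forces in N, time in s.
With the tool pointing down it reaches from about 0.425 to 1.025 m from the base axis. Payload 9.4 kg.
Tool frame: the origin (TCP) lies on the centre line of the jaws, within the pads' length; the fingertips stand 22 mm ahead of it and the grasp point (between the pads) lies 3 mm ahead of it; z points along the fingers, y is the line along which they close (so a half turn about z gives the same grasp; the last joint's range is limited). The gripper opens to 85 mm and grips with 20 to 120 N. Pads are 22 mm wide; open, the fingers measure 114 mm over their backs; the gripper's body (76 mm by 85 mm) begins 54 mm behind the grasp point. The pads swing forward as they close: fully open they stand 13 mm farther back than shut.
Start: joints at [1.054, 0.599, -0.003, 1.599, 0.002, 0.943, -0.08], TCP at [0.309, -0.656, 0.253] pointing down, gripper open.
Joint ranges: [-2.57, 2.57], [-0.35, 1.97], [-1.29, 1.29], [0.11, 2.56], [-1.05, 4.19], [0.11, 1.86], [-2.63, 2.63]. Speed limits (rad/s): [2.22, 2.22, 3.01, 3.01, 3.14, 3.14, 3.14].

## Interface

Orientations are given as [roll, pitch, yaw] about the fixed x, y, z axes, in that order (R = Rz(yaw) Ry(pitch) Rx(roll)).
In Python, from bench import bot, planner, camera, order, readout gives the robot as it stands. The module is installed in compiled form; this text tells all that it offers. Calls block until the motion is done:
- bot.move_pose(position, orientation): joint-space move of the TCP to a pose.
- bot.line_to(position, feed=0.15, orientation=None, stop_force=None): straight line of the TCP; orientation=None keeps the orientation; feed is the mean speed in m/s. With stop_force (N) it stops when the force on the tool has changed by that much, and returns True; else False.
- bot.set_joints(angles): joint-space move.
- bot.grip(opening, squeeze=None): opening from 0.0 (shut) to 1.0 (fully open); squeeze is the grip in N (None keeps the last); returns when the fingers have stopped.
- bot.pause(seconds).
- planner.ik(position, orientation): joint angles nearest the present ones, or None.
- camera(name): name is "scene" or "side" or "wrist"; returns a dict with "color" (480x640x3 uint8, blue, green, red), "z_map" (480x640 float32, m along the optical axis (not along the pixel's ray), 0 where there is no reading), "camera_matrix" (3x3 intrinsics, pixels), "distortion" ([k1, k2, p1, p2, k3] as OpenCV has them; the pictures are not rectified), "world_from_camera" (4x4, takes a point from camera to world coordinates). Camera axes: x right, y down, z forward; pixel columns grow to the right and rows downward; lengths in m; the calibration is good to about 2 mm. A picture is of the moment at which its call begins.
A pose or a line that the arm cannot do raises bot.Unreachable and nothing moves.
- order.close_job(): hands the job in; it is judged then, once.
Readings, each from a call of its own:
- readout.read_time(): time.
- readout.read_joints(): joint angles.
- readout.read_joint_velocities(): joint speeds.
- readout.read_joint_efforts(): joint torques, N m.
- readout.read_tcp_pos(): TCP position.
- readout.read_ee_rot(): TCP orientation.
- readout.read_wrist_force(): force on the tool from outside, world axes, zero at the start.
- readout.read_wrist_torque(): the same for the moment, N m.
- readout.read_width(): opening from 0.0 (shut) to 1.0 (fully open).
- readout.read_finger_force(): force on a finger pad.
Only numpy, scipy, OpenCV 4.12 (cv2) and the standard library are available. Lean on these libraries where they do the work, as an engineer would, in place of code of your own. Each camera call takes 0.05 s, during which the arm holds its last target. There are 200 camera calls.

## Task

Fit the upper filter stage - the wide white piece with a straight wing grip on top and two lugs at its foot - onto the fixed lower stage: lower it upright with its lugs through the two gaps in the mouth until it sits fully down, then turn it a quarter turn clockwise (seen from above) so that the lugs are locked under the dark steel tabs, and let go. Leave the narrow stage and the round-knobbed cap where they stand.

Things in the scene. Friction and masses are not known exactly. Their poses are not given: they have to be found in the camera images.
- stage: Upper filter stage, white plastic, 83 mm tall, 160 g; origin at underside centre, z up. Spigot 46 mm diameter, z 0-21; two lugs at its foot along +x and -x, 72 mm across tips, each 20 wide, z 0-8; body 60 mm diameter, z 21-55; wing grip along x (in line with the lugs) 54 long, 14 thick, z 55-83. Half-turn symmetric. Stands in one of three places, swapped by chance with the other two pieces.
- base: Fixed lower stage: white pot 92 mm wide, 70 high, foot 112 wide, outlet pipe on +y. Origin on axis at table. Well 81 wide, floor z 52. Dark steel tabs z 64-70, 100 deg each about +y and -y, reach in to 27.5 mm from axis; gaps 80 deg about +x and -x. Lugs enter there (to 4 mm, 15 deg), sit on the floor and turn only clockwise, freely; 90 deg = locked, stop about 20 deg on.
- narrow: Bystander, not to be moved: a narrow filter stage of a smaller size, same plastic and height (83 mm), body only 38 mm in diameter, 46 mm across its two lugs, wing grip 34 mm long. Stands upright; origin at the centre of its underside, z up.
- plain: Bystander, not to be moved: a closing cap as wide as the upper stage (60 mm body, 46 mm spigot, 83 mm tall) but with a round knob 26 mm in diameter instead of a wing grip, and no lugs. Stands upright; origin at the centre of its underside, z up.
Things that resemble listed ones, but are neither listed nor needed, are in the scene too. Leave any green or yellow look-alike of the stage alone. Leave any pink look-alike of the base alone.

How it is judged:
By the outcome, as a careful person would: the job done as asked, in the order asked, and still so for the second after the job is handed in, with the robot touching nothing.
It also fails if it takes over 48 s, if anything falls off the work surface, if the arm or the gripper's body presses on something with over 40 N, if the wrist force passes 120 N, or if a joint passes its speed limit or range.

## Working session

There is one attempt and no reset: what is moved stays moved. The work goes in short steps, each a Python script; the robot and the scene stay as the last script left them, time stands still between calls to the robot, and variables do not carry over. Pictures are saved under pics/ and viewed, at most 10 in all, crops included, and the job is handed in when it is done.

```bash
mkdir -p pics
cat > h.py <<'E'
import numpy as np, cv2
from bench import bot, planner, camera, order, readout
def cloud(c):
    K=c["camera_matrix"];D=np.array(c["distortion"],float);h,w=c["z_map"].shape
    u,v=np.meshgrid(np.arange(w),np.arange(h))
    n=cv2.undistortPoints(np.stack([u,v],-1).reshape(-1,1,2).astype(np.float64),K,D).reshape(h,w,2)
    z=c["z_map"];P=np.concatenate([n*z[...,None],z[...,None]],-1)
    T=c["world_from_camera"];W=P@T[:3,:3].T+T[:3,3];W[z<=0]=np.nan
    return W
def rays(c,uv):
    n=cv2.undistortPoints(np.array(uv,float).reshape(-1,1,2),c["camera_matrix"],np.array(c["distortion"],float)).reshape(-1,2)
    T=c["world_from_camera"];return T[:3,3],np.c_[n,np.ones(len(n))]@T[:3,:3].T
def onplane(c,uv,z):
    o,d=rays(c,uv);return o+d*((z-o[2])/d[:,2])[:,None]
E
python3 - <<'E'
from h import *
for n in("scene","side"):
    c=camera(n);cv2.imwrite(f"pics/{n}0.png",c["color"]);np.savez(f"{n}0.npz",**c)
    print(n,c["world_from_camera"].round(3).tolist(),c["camera_matrix"].round(1).tolist(),(c["z_map"]>0).mean())
E
```

```text
scene [[-0.806, 0.438, -0.398, 1.003], [0.592, 0.58, -0.56, 0.592], [-0.014, -0.687, -0.726, 0.787], [0.0, 0.0, 0.0, 1.0]] [[621.7, 0.0, 314.9], [0.0, 621.7, 244.5], [0.0, 0.0, 1.0]] 0.996123046875
side [[-1.0, 0.007, 0.03, 0.528], [-0.022, 0.498, -0.867, 0.821], [-0.022, -0.867, -0.498, 0.522], [0.0, 0.0, 0.0, 1.0]] [[576.9, 0.0, 313.5], [0.0, 576.9, 242.0], [0.0, 0.0, 1.0]] 0.9958203125
```

View pics/scene0.png

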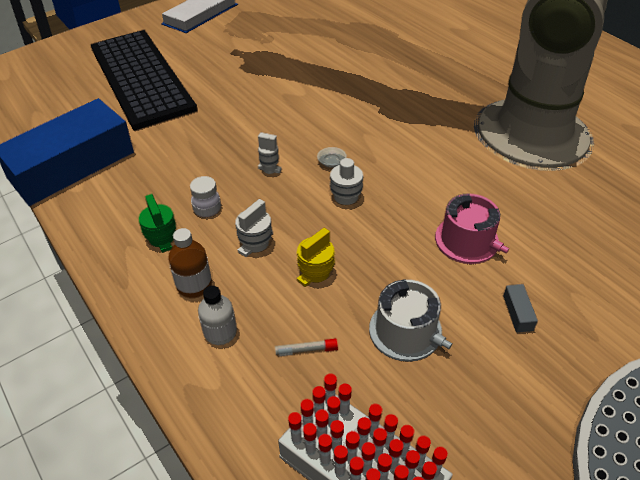

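View pics/side0.png

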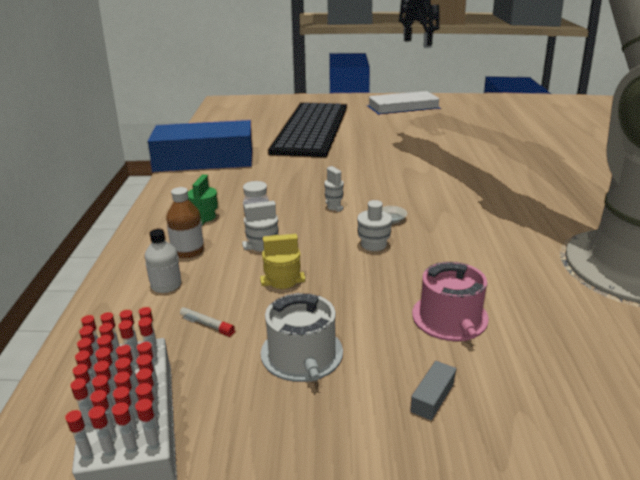

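The scene view's candidates for the stage are white with wing (254,228), yellow (316,255), green (157,222), narrow white (268,155), round-knobbed cap (346,183) and white jar (205,196). I choose (254,228), seen in the side view at (262,225). The base is the white pot at (407,318), with the pink one at (470,228) left alone.

Run:
```python
from h import *
S={n:dict(np.load(f"{n}0.npz")) for n in("scene","side")}
a=cv2.resize(S["scene"]["color"][185:275,195:355],None,fx=4,fy=4,interpolation=2)
b=cv2.resize(S["side"]["color"][185:275,220:320],None,fx=4,fy=4,interpolation=2)
c2=cv2.resize(S["scene"]["color"][270:365,360:460],None,fx=4,fy=4,interpolation=2)[:360]
cv2.imwrite("pics/crop1.png",cv2.resize(np.hstack([a[:360],c2]),(800,282))[:, :])
for n,c in S.items():
    W=cloud(c);hsv=cv2.cvtColor(c["color"],cv2.COLOR_BGR2HSV)
    # stage approx loc
    uv={"scene":(254,228),"side":(262,228)}[n]; p=W[uv[1],uv[0]]; print(n,"stage px",p.round(4))
    # table check
    print(" table",np.nanmedian(W[300:320,250:270,2] if n=="scene" else W[300:315,360:390,2]).round(4))
    for nm,cen in (("stage",p[:2]),):
        m=(np.hypot(W[...,0]-cen[0],W[...,1]-cen[1])<.045)&(hsv[...,1]<60)
        q=W[m]; print(" zmax",np.nanpercentile(q[:,2],[90,97,99.5]).round(4))
        t=m&(W[...,2]>.066)
        tt=W[t]; 
        mu=tt[:,:2].mean(0);ev,V=np.linalg.eigh(np.cov((tt[:,:2]-mu).T));ax=V[:,1]
        s=(tt[:,:2]-mu)@ax;print(" wing n",len(tt),mu.round(4),"yaw",np.degrees(np.arctan2(ax[1],ax[0])).round(1),"len",np.ptp(s).round(4),"mid",(mu+ax*(s.max()+s.min())/2).round(4),"w",np.ptp((tt[:,:2]-mu)@V[:,0]).round(4))
    uv={"scene":(407,305),"side":(302,325)}[n];p=W[uv[1],uv[0]];print(" base px",p.round(4))
    m=(np.hypot(W[...,0]-p[0],W[...,1]-p[1])<.075)
    dark=m&(hsv[...,2]<90)&(W[...,2]>.06)
    d=W[dark];print(" tabs n",len(d),"z",np.percentile(d[:,2],[10,50,90]).round(4))
    rim=W[m&(W[...,2]>.064)&(W[...,2]<.076)]
    A=np.c_[2*rim[:,:2],np.ones(len(rim))];print(" rim bbox",rim[:,:2].min(0).round(4),rim[:,:2].max(0).round(4),"c",((rim[:,:2].min(0)+rim[:,:2].max(0))/2).round(4))
    mn=cv2.minEnclosingCircle(rim[:,:2].astype(np.float32));print(" mec",mn)
    c0=np.array(mn[0]);an=np.degrees(np.arctan2(*(d[:,:2]-c0).T[::-1]))
    print(" dark hist",np.histogram(an,bins=24,range=(-180,180))[0])
    foot=W[m&(W[...,2]<.03)&(W[...,2]>.003)&(hsv[...,1]<50)]
    f=np.hypot(*(foot[:,:2]-c0).T)>.06
    o=foot[f];print(" outlet?",len(o),np.median(o,0).round(4))
```

```text
scene stage px [ 0.6614 -0.063   0.0568]
 table 0.0009
 zmax [0.0828 0.0851 0.0863]
 wing n 380 [ 0.6554 -0.0762] yaw -164.9 len 0.0559 mid [ 0.6524 -0.077 ] w 0.0173
 base px [0.5633 0.2075 0.051 ]
 tabs n 1155 z [0.0629 0.0699 0.0722]
 rim bbox [0.5231 0.1714] [0.6171 0.2632] c [0.5701 0.2173]
 mec ((0.5701213479042053, 0.21775463223457336), 0.047174062579870224)
 dark hist [22 33 29 45 73 57 60 52 65 52 53 24 30 34 29 64 73 76 75 57 48 50 35 19]
 outlet? 18 [0.5558 0.2794 0.0274]
side stage px [ 0.6469 -0.0547  0.0475]
 table -0.0005
 zmax [0.079  0.0815 0.0824]
 wing n 341 [ 0.6516 -0.075 ] yaw -165.0 len 0.0545 mid [ 0.6509 -0.0752] w 0.0194
 base px [0.5664 0.2213 0.0518]
 tabs n 656 z [0.0648 0.0693 0.0705]
 rim bbox [0.523  0.1716] [0.6141 0.2654] c [0.5686 0.2185]
 mec ((0.5690326690673828, 0.2180946320295334), 0.04754498600959778)
 dark hist [ 0  1  0 48 60 61 43 53 55 43 61  1  0  0  0  6 35 38 40 25 32 34 20  0]
 outlet? 124 [0.5498 0.2841 0.0272]
```

View pics/crop1.png

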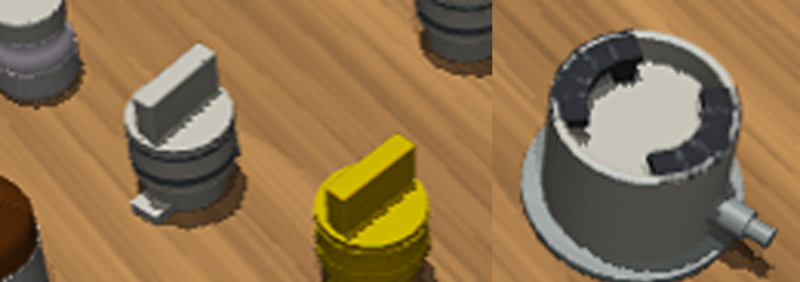

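The crop confirms it: a white wide body with a straight wing (at crop (175,95)) and a lug at the foot (150,208). The base is white with two dark tabs, and its outlet pipe points to crop lower right (745,220). The stage is at about (0.652,-0.076) with yaw 15°, and the base at about (0.5695,0.218) with yaw about 15°. Next I'll check reach and take a wrist look over both.

Run:
```python
from h import *
r=np.radians
print(readout.read_ee_rot(),readout.read_time(),readout.read_width())
for y in(15,-165):
    for p,yy in(((.652,-.076,.25),y),((.652,-.076,.081),y),((.5695,.218,.25),y),((.5695,.218,.134),y-45),((.5695,.218,.134),y-90),((.5695,.218,.134),y-97)):
        q=planner.ik(p,[np.pi,0,r(yy)]);print(y,yy,None if q is None else np.round(q,2))
S=dict(np.load("scene0.npz"));W=cloud(S)
for nm,(u,v) in dict(jar=(204,187),yel=(316,243),nar=(268,140),plain=(347,170),brown=(183,240)).items():print(nm,W[v,u].round(3))
```

```text
[-3.14020856e+00  1.30056673e-04  4.39842184e-01] 0.1 0.9996914403132575
15 15 [ 0.06  0.52 -0.05  1.77  0.03  0.86 -1.31]
15 15 [ 0.02  0.73  0.02  1.88 -0.03  0.53 -1.25]
15 15 [-0.3   0.47 -0.24  1.87  0.15  0.82 -1.91]
15 -30 [-0.6   0.62  0.21  1.98 -0.23  0.56 -2.33]
15 -75 [ 0.2   0.88 -1.11  1.93  0.96  0.99  2.04]
15 -82 [ 0.2   0.88 -1.11  1.93  0.96  0.99  1.92]
-165 -165 [ 0.53  0.63 -0.8   1.74  0.53  1.    1.36]
-165 -165 [ 0.45  0.82 -0.67  1.85  0.74  0.74  1.19]
-165 -165 [ 0.12  0.61 -0.89  1.84  0.57  0.97  0.82]
-165 -210 [-0.09  0.67 -0.56  1.94  0.55  0.68  0.06]
-165 -255 [-0.21  0.64 -0.38  1.95  0.38  0.62 -0.57]
-165 -262 [-0.23  0.63 -0.35  1.95  0.36  0.62 -0.66]
jar [ 0.679 -0.202  0.06 ]
yel [0.613 0.045 0.081]
nar [ 0.523 -0.229  0.076]
plain [ 0.46  -0.068  0.077]
brown [ 0.791 -0.049  0.121]
```

Run:
```python
from h import *
O=[np.pi,0,np.radians(-165)]
bot.move_pose([.652,-.076,.27],O);print(readout.read_time())
c=camera("wrist");cv2.imwrite("pics/w1.png",c["color"]);np.savez("w1.npz",**c)
W=cloud(c);hsv=cv2.cvtColor(c["color"],cv2.COLOR_BGR2HSV)
t=(np.hypot(W[...,0]-.652,W[...,1]+.076)<.045)&(W[...,2]>.068)&(W[...,2]<.1)
print(t.sum(),np.median(W[t],0).round(4))
ys,xs=np.nonzero(t);r=cv2.minAreaRect(np.c_[xs,ys].astype(np.float32));P=onplane(c,cv2.boxPoints(r),np.median(W[t][:,2]))
print(r,P.round(4),P.mean(0).round(4))
e=P[1]-P[0] if np.linalg.norm(P[1]-P[0])>np.linalg.norm(P[2]-P[1]) else P[2]-P[1];print(np.linalg.norm(e),np.degrees(np.arctan2(e[1],e[0])))
print(c["world_from_camera"].round(3).tolist(),readout.read_tcp_pos())
```

```text
2.5
1066 [ 0.6499 -0.0807  0.0831]
((317.0, 216.0), (64.0, 16.0), 90.0) [[ 0.6263 -0.094   0.0831]
 [ 0.6229 -0.0814  0.0831]
 [ 0.6757 -0.0672  0.0831]
 [ 0.6792 -0.0804  0.0831]] [ 0.651  -0.0807  0.0831]
0.05466620969384408 15.082840183507486
[[-0.257, 0.931, 0.26, 0.587], [0.966, 0.248, 0.068, -0.095], [-0.001, 0.269, -0.963, 0.391], [0.0, 0.0, 0.0, 1.0]] [ 0.65193502 -0.07711884  0.26977865]
```

View pics/w1.png

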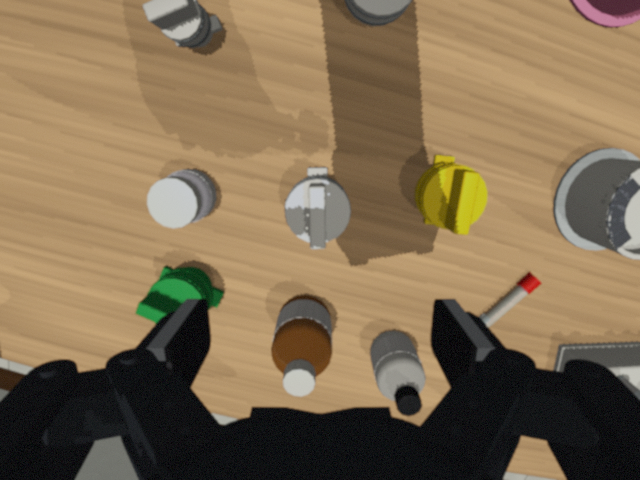

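The wing is centred at (317,211) with the lug above it at (317,172), its yaw is 15° and its top is at 83 mm. The bystanders are clear of the fingers' path, so I grasp.

Run:
```python
from h import *
O=[np.pi,0,np.radians(-165)]
bot.grip(.6)
bot.line_to([.651,-.078,.12],.2,O)
print(bot.line_to([.651,-.078,.082],.08,stop_force=8),readout.read_tcp_pos(),readout.read_wrist_force())
bot.grip(0,60);print("w",readout.read_width(),readout.read_finger_force(),readout.read_wrist_force())
bot.line_to([.651,-.078,.23],.15)
print(readout.read_time(),readout.read_tcp_pos(),readout.read_width(),readout.read_wrist_force())
c=camera("wrist");d=camera("scene")
cv2.imwrite("pics/lift.png",np.hstack([cv2.resize(c["color"],(400,300)),d["color"][100:400,140:540]]))
np.savez("w2.npz",**c);np.savez("s2.npz",**d)
```

```text
False [ 0.65095613 -0.0777747   0.08169561] [-0.73924958 -0.53224389 -0.34402047]
w 0.14688695658798215 62.91147708892822 [-0.57931812  0.34321889 -0.09533264]
6.0667 [ 0.65044047 -0.07821657  0.22896765] 0.14926602525168603 [-0.46527521 -0.48630334 -1.97473635]
```

View pics/lift.png

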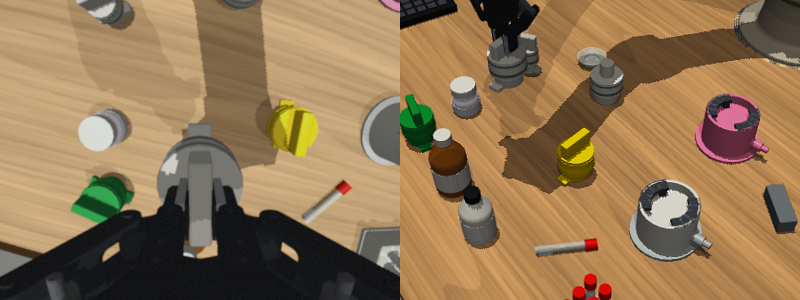

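The stage is held upright at wrist-view (200,185), and the bystanders have not moved. I'll hover over the base and measure the held piece relative to it.

```bash
cat > m.py <<'E'
from h import *
from scipy.optimize import least_squares
def circ(P,r,c0):
    f=lambda c:np.hypot(P[:,0]-c[0],P[:,1]-c[1])-r
    s=least_squares(f,c0,loss="soft_l1",f_scale=.001);return s.x,np.median(np.abs(f(s.x)))
def measure(zb,cx):
    for n in("scene","side"):
        c=camera(n);np.savez(f"{n}_m.npz",**c);W=cloud(c);hs=cv2.cvtColor(c["color"],cv2.COLOR_BGR2HSV)
        near=np.hypot(W[...,0]-cx[0],W[...,1]-cx[1])
        wh=hs[...,1]<60
        b=W[(near<.045)&wh&(W[...,2]>zb+.024)&(W[...,2]<zb+.052)]
        x,e=circ(b,.03,cx)
        w=W[(near<.07)&wh&(W[...,2]>.02)&(W[...,2]<.06)&(near>.04)]
        y,e2=circ(w,.046,cx)
        lo=W[(near<.05)&wh&(W[...,2]>.08)][:,2]
        d=W[(near<.05)&(hs[...,2]<90)&(W[...,2]>.06)&(W[...,2]<.076)]
        an=np.arctan2(d[:,1]-y[1],d[:,0]-y[0]);tab=np.degrees(np.angle(np.mean(np.exp(2j*an)))/2)
        l=W[(near<.045)&(W[...,2]>zb-.003)&(W[...,2]<zb+.010)]
        print(n,"body",len(b),x.round(4),e.round(4),"base",len(w),y.round(4),e2.round(4),"rel",(x-y).round(4),"zlow",np.percentile(lo,[.5,2]).round(4),"tab axis",tab.round(1))
E
python3 - <<'E'
from m import *
O=[np.pi,0,np.radians(-165)]
bot.line_to([.5695,.218,.23],.25,O)
print(readout.read_time(),readout.read_tcp_pos(),readout.read_ee_rot())
measure(.147,[.5695,.218])
a=dict(np.load("scene_m.npz"))["color"][180:380,320:500];b=dict(np.load("side_m.npz"))["color"][180:380,220:400]
cv2.imwrite("pics/hov.png",cv2.resize(np.hstack([a,b]),None,fx=2.2,fy=2.2))
E
```

```text
7.5417 [0.56994899 0.21637294 0.22969252] [-3.14055749e+00 -5.26609313e-04 -2.88164359e+00]
scene body 609 [0.5708 0.2151] 0.0006 base 1160 [0.5693 0.2169] 0.0008 rel [ 0.0015 -0.0018] zlow [0.1539 0.1606] tab axis -78.0
side body 991 [0.5701 0.2151] 0.0006 base 1890 [0.5691 0.2175] 0.0007 rel [ 0.0011 -0.0025] zlow [0.1493 0.1536] tab axis -75.7
```

View pics/hov.png

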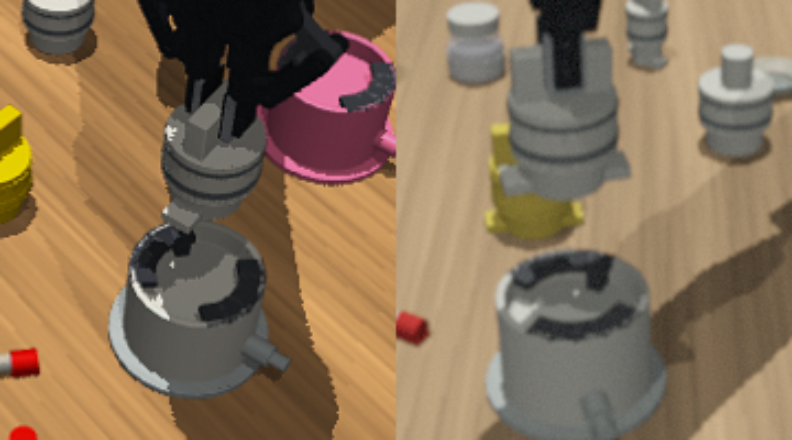

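The stage hovers upright with its lugs facing the gaps, at (185,215) in the left crop. It is 1.3 mm and 2.2 mm off in x and y, so I correct that and lower it.

Run:
```python
from m import *
O=[np.pi,0,np.radians(-165)]
x,y=.5682,.2202
bot.line_to([x,y,.19],.1,O)
print(bot.line_to([x,y,.129],.04,stop_force=6))
print(readout.read_time(),readout.read_tcp_pos(),readout.read_wrist_force(),readout.read_wrist_torque(),readout.read_width())
measure(readout.read_tcp_pos()[2]-.0815,[.5695,.218])
```

```text
True
9.45 [0.56817607 0.22009328 0.13418266] [ 0.46290998 -0.55105835  5.44937186] [-0.13097708  0.04842023 -0.01928666] 0.1523796414518157
scene body 521 [0.5692 0.2193] 0.0006 base 1093 [0.5691 0.217 ] 0.0008 rel [0.     0.0023] zlow [0.0854 0.0999] tab axis -65.3
side body 829 [0.5683 0.2192] 0.0006 base 1815 [0.569  0.2175] 0.0006 rel [-0.0007  0.0017] zlow [0.0824 0.089 ] tab axis -70.4
```

It seated at the expected height (TCP 0.134, floor contact). I'll re-centre by 2 mm and turn clockwise in steps.

Run:
```python
from m import *
x,y,z=.5685,.2182,.1345
bot.line_to([x,y,z],.03,[np.pi,0,np.radians(-165)])
for a in(-187,-210,-232,-257):
    q=planner.ik([x,y,z],[np.pi,0,np.radians(a)])
    try: bot.line_to([x,y,z],.03,[np.pi,0,np.radians(a)])
    except Exception as e: print(a,repr(e),q);break
    print(a,readout.read_time(),readout.read_tcp_pos().round(4),np.degrees(readout.read_ee_rot()).round(1),readout.read_wrist_force().round(1),readout.read_wrist_torque().round(2))
measure(readout.read_tcp_pos()[2]-.0815,[.5695,.218])
```

```text
-187 10.3333 [0.5684 0.2183 0.1344] [-180.    -0.   173.2] [ 0.6 -1.  -2. ] [-0.05 -0.05  0.04]
-210 10.8833 [0.5685 0.2182 0.1344] [-180.    -0.   150.2] [ 0.6 -0.1 -1.4] [ 0.05 -0.01 -0.01]
-232 11.4167 [0.5685 0.2182 0.1344] [-180.     0.   128.3] [ 0.4 -0.2 -2.2] [-0.01  0.04 -0.01]
-257 12.0 [0.5684 0.2182 0.1344] [-180.     0.   103.2] [ 0.1 -0.3 -1.6] [ 0.03 -0.01 -0.01]
scene body 519 [0.5688 0.2175] 0.0005 base 1105 [0.5691 0.2169] 0.0007 rel [-0.0003  0.0007] zlow [0.085  0.0992] tab axis -66.7
side body 835 [0.568  0.2174] 0.0005 base 1805 [0.569  0.2174] 0.0006 rel [-0.001  0.   ] zlow [0.0827 0.0894] tab axis -71.0
```

The turn was free and centred. I'll check the lock with a gentle pull, set it down again, release and retreat.

Run:
```python
from m import *
x,y=.5685,.2182
print("pull",bot.line_to([x,y,.144],.02,stop_force=6),readout.read_tcp_pos()[2])
print("down",bot.line_to([x,y,.131],.02,stop_force=4),readout.read_tcp_pos()[2])
bot.line_to([x,y,.1342],.02)
bot.grip(.5)
bot.line_to([x,y,.25],.12)
bot.line_to([.62,.0,.32],.3)
print(readout.read_time())
measure(.0525,[.5695,.218])
for n,(r,s) in dict(scene=(220,320),side=(220,215)).items():
    c=dict(np.load(f"{n}_m.npz"));W=cloud(c);t=W[(np.hypot(W[...,0]-.5695,W[...,1]-.218)<.04)&(W[...,2]>.118)&(W[...,2]<.15)]
    k=t[:,:2]-t[:,:2].mean(0);v=np.linalg.eigh(np.cov(k.T))[1][:,1];print(n,"top",np.percentile(t[:,2],95).round(4),"wing yaw",np.degrees(np.arctan2(v[1],v[0])).round(1))
a=dict(np.load("scene_m.npz"))["color"][120:380,130:480];b=dict(np.load("side_m.npz"))["color"][120:380,180:520]
cv2.imwrite("pics/end.png",cv2.resize(np.hstack([a,b]),(794,299)))
```

```text
pull True 0.1376341587146345
down True 0.13425919763030492
15.375
scene body 524 [0.5688 0.2174] 0.0006 base 1092 [0.5691 0.2169] 0.0008 rel [-0.0003  0.0004] zlow [0.0812 0.0826] tab axis -75.0
side body 848 [0.568  0.2173] 0.0006 base 1817 [0.569  0.2175] 0.0006 rel [-0.001  -0.0001] zlow [0.0805 0.0818] tab axis -69.3
scene top 0.1372 wing yaw 104.5
side top 0.1356 wing yaw 104.7
```

View pics/end.png

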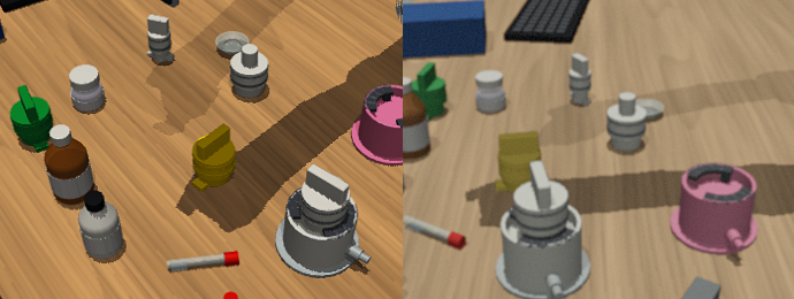

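The stage sits fully down in the base at left crop (322,205), with its wing in line with the outlet. The pull was stopped by the tabs after 3.4 mm, so the lugs are locked. The bystanders stand where they were and the arm is clear.

```bash
python3 -c "
from bench import order
print(order.close_job())"
```

```text
the job is handed in; nothing more can be done
None
```

The upper stage is seated on the white base, turned a quarter turn clockwise, locked under the tabs and released; I handed the job in after about 15 s of robot time, with the bystanders untouched.

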